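# Bed the stacked whetstones in their fitted bases

## Task

Set out the sharpening bench for honing the chisels: take the stack of four whetstones apart and bed each stone in the wooden base that was cut to its size, right way up and lying flat on the floor of the recess. The stones chip easily, so set each one down rather than letting it drop, and leave the wax tin and the tape measure standing where they are.

Things in the scene. Friction and masses are not known exactly. Their poses are not given: they have to be found in the camera images.
- stone_largest: grey two-layered whetstone, a plain rectangular bar 150 long (its x) x 60 wide (its y) x 26 high (its z), about 0.51 kg, the lowest of the stack; origin at the centre of its underside
- stone_second: grey two-layered whetstone, a plain rectangular bar 128 long (its x) x 52 wide (its y) x 24 high (its z), about 0.35 kg, next above it in the stack; origin at the centre of its underside
- stone_third: grey two-layered whetstone, a plain rectangular bar 106 long (its x) x 44 wide (its y) x 22 high (its z), about 0.23 kg, third up in the stack; origin at the centre of its underside
- stone_smallest: grey two-layered whetstone, a plain rectangular bar 84 long (its x) x 36 wide (its y) x 20 high (its z), about 0.13 kg, the top of the stack; origin at the centre of its underside
- base_largest: wooden base for the stone of 150 x 60, fixed to the bench: a block 196 long (x) x 90 wide (y) x 18 high with one rectangular recess in its top, 160 (x) x 70 (y), 7 deep (a clearance of 5 all round the stone), dark floor 11 above its underside, mouth bevelled by 3; origin at the centre of the underside, below the centre of the recess
- base_second: wooden base for the stone of 128 x 52, fixed to the bench: a block 174 long (x) x 82 wide (y) x 18 high with one rectangular recess in its top, 138 (x) x 62 (y), 7 deep (a clearance of 5 all round the stone), dark floor 11 above its underside, mouth bevelled by 3; origin at the centre of the underside, below the centre of the recess
- base_third: wooden base for the stone of 106 x 44, fixed to the bench: a block 152 long (x) x 74 wide (y) x 18 high with one rectangular recess in its top, 116 (x) x 54 (y), 7 deep (a clearance of 5 all round the stone), dark floor 11 above its underside, mouth bevelled by 3; origin at the centre of the underside, below the centre of the recess
- base_smallest: wooden base for the stone of 84 x 36, fixed to the bench: a block 130 long (x) x 66 wide (y) x 18 high with one rectangular recess in its top, 94 (x) x 46 (y), 7 deep (a clearance of 5 all round the stone), dark floor 11 above its underside, mouth bevelled by 3; origin at the centre of the underside, below the centre of the recess
- wax_tin: round green tin 72 across, 34 high, bystander standing loose among the bases; origin at the centre of its underside
- tape_measure: yellow tape measure 37 x 97 x 66 high (long in its y), bystander standing loose among the bases; origin at the centre of its underside
There are look-alikes about, which are no part of the job. Leave any purple look-alike of the stone_third alone.

How it is judged:
At the end, for the whole second after the job is handed in: Every one of the four stones lies upright in the recess of its own base: centre within 8 mm of the recess centre along each axis of the base, long side along the recess, underside on the recess floor (within 2.5 mm), level within 0.05 rad, at rest and released (x of stone_largest in the frame of base_largest between -0.008 and 0.008 m and y of stone_largest in the frame of base_largest between -0.008 and 0.008 m and z of stone_largest in the frame of base_largest between 0.008 and 0.0135 m and angle between each of stone_largest, stone_second, stone_third, stone_smallest's own z axis and vertical below 0.05 rad and angle between the x axis of stone_largest and the x axis of base_largest, either way round below 0.25 rad and linear speed of each of stone_largest, stone_second, stone_third, stone_smallest below 0.02 m/s and contact force between each of stone_largest, stone_second, stone_third, stone_smallest and the fingers below 0.1 N and x of stone_second in the frame of base_second between -0.008 and 0.008 m and y of stone_second in the frame of base_second between -0.008 and 0.008 m and z of stone_second in the frame of base_second between 0.008 and 0.0135 m and angle between the x axis of stone_second and the x axis of base_second, either way round below 0.25 rad and x of stone_third in the frame of base_third between -0.008 and 0.008 m and y of stone_third in the frame of base_third between -0.008 and 0.008 m and z of stone_third in the frame of base_third between 0.008 and 0.0135 m and angle between the x axis of stone_third and the x axis of base_third, either way round below 0.25 rad and x of stone_smallest in the frame of base_smallest between -0.008 and 0.008 m and y of stone_smallest in the frame of base_smallest between -0.008 and 0.008 m and z of stone_smallest in the frame of base_smallest between 0.008 and 0.0135 m and angle between the x axis of stone_smallest and the x axis of base_smallest, either way round below 0.25 rad); the robot touches nothing.
It fails at once if a stone is dropped or knocked down (falls free, out of the fingers, by more than about 20 mm) ((contact force between stone_largest and the fingers below 0.05 N and linear speed of stone_largest above 0.62 m/s) or (contact force between stone_second and the fingers below 0.05 N and linear speed of stone_second above 0.62 m/s) or (contact force between stone_third and the fingers below 0.05 N and linear speed of stone_third above 0.62 m/s) or (contact force between stone_smallest and the fingers below 0.05 N and linear speed of stone_smallest above 0.62 m/s)).
It fails at once if the wax tin is shoved aside or tipped over (distance of wax_tin from where it was at the start of the episode above 0.025 m or angle between wax_tin's own z axis and vertical above 0.5 rad).
It fails at once if the tape measure is shoved aside or tipped over (distance of tape_measure from where it was at the start of the episode above 0.025 m or angle between tape_measure's own z axis and vertical above 0.5 rad).
It also fails if it takes over 120 s, if anything falls off the work surface, if the arm or the gripper's body presses on something with over 40 N, if the wrist force passes 120 N, or if a joint passes its speed limit or range.

## Robot

A 6-joint arm with a two-finger parallel gripper is mounted at the origin on the work surface; the furniture and walls round the work are solid. World frame = base frame: x ahead of the robot, y to its left, z up, the work surface at z = 0. Lengths are in m, angles in rad, forces in N, time in s.
With the tool pointing down it reaches from about 0.35 to 0.8 m from the base axis. Payload 7.3 kg.
Tool frame: the origin (TCP) lies on the centre line of the jaws, within the pads' length; the fingertips stand 25 mm ahead of it and the grasp point (between the pads) lies 6 mm ahead of it; z points along the fingers, y is the line along which they close (so a half turn about z gives the same grasp; the last joint's range is limited). The gripper opens to 85 mm and grips with 20 to 120 N. Pads are 22 mm wide; open, the fingers measure 114 mm over their backs; the gripper's body (76 mm by 85 mm) begins 54 mm behind the grasp point. The pads swing forward as they close: fully open they stand 13 mm farther back than shut.
Start: joints at [-1.413, 0.342, 1.524, -0, 1.275, -0.146], TCP at [0.157, -0.501, 0.256] pointing down, gripper open.
Joint ranges: [-2.53, 2.53], [-0.77, 2.02], [0.04, 2.7], [-1, 4.14], [0.28, 2.66], [-3.11, 3.11]. Speed limits (rad/s): [2.57, 2.57, 3.14, 3.14, 3.14, 3.14].

## Interface

Orientations are given as a rotation vector (axis times angle).
In Python, from cell import manip gives the robot as it stands. Calls block until the motion is done:
- manip.move_pose(position, orientation): joint-space move of the TCP to a pose.
- manip.move_l(position, velocity=0.15, ori=None, stop_force=None): straight line of the TCP; ori=None keeps the orientation; velocity is the mean speed in m/s. With stop_force (N) it stops when the force on the tool has changed by that much, and returns True; else False.
- manip.move_joints(angles): joint-space move.
- manip.grip(opening, squeeze=None): opening from 0.0 (shut) to 1.0 (fully open); squeeze is the grip in N (None keeps the last); returns when the fingers have stopped.
- manip.hold(seconds).
- manip.solve_ik(position, orientation): joint angles nearest the present ones, or None.
- manip.camera(name): name is "scene" or "top" or "wrist"; returns a dict with "image" (420x560x3 uint8, red, green, blue), "K" (3x3 intrinsics, pixels), "world_to_cam" (4x4, takes a point from world to camera coordinates); the wrist camera has in their place "tool_from_camera" (4x4, takes a point from camera to tool coordinates, whose origin is the TCP and whose axes are the flange's). Camera axes: x right, y down, z forward; pixel columns grow to the right and rows downward; lengths in m; the calibration is good to about 2 mm. A picture is of the moment at which its call begins: read the wrist's pose just before it. There is no depth.
A pose or a line that the arm cannot do raises manip.PlanningError and nothing moves.
- manip.job_done(): hands the job in; it is judged then, once.
Readings, each from a call of its own:
- manip.current_time(): time.
- manip.current_joint_pos(): joint angles.
- manip.current_joint_vel(): joint speeds.
- manip.current_joint_efforts(): joint torques, N m.
- manip.current_tool_pos(): TCP position.
- manip.current_tcp_rot(): TCP orientation.
- manip.current_ft_force(): force on the tool from outside, world axes, zero at the start.
- manip.current_wrist_torque(): the same for the moment, N m.
- manip.current_grip_width(): opening from 0.0 (shut) to 1.0 (fully open).
- manip.current_finger_force(): force on a finger pad.
Only numpy, scipy, OpenCV 4.12 (cv2) and the standard library are available. Lean on these libraries where they do the work, as an engineer would, in place of code of your own. Each camera call takes 0.05 s, during which the arm holds its last target. There are 200 camera calls.

## Working session

There is one attempt and no reset: what is moved stays moved. The work goes in short steps, each a Python script; the robot and the scene stay as the last script left them, time stands still between calls to the robot, and variables do not carry over. Pictures are saved under pics/ and viewed, at most 14 in all, crops included, and the job is handed in when it is done.

```bash
mkdir -p pics; ls
python3 - <<'E'
from cell import manip
import cv2,numpy as np
for n in("top","scene"):
    c=manip.camera(n); cv2.imwrite(f"pics/{n}0.png",cv2.resize(c["image"][:,:,::-1],(800,600),interpolation=cv2.INTER_CUBIC)); np.savez(f"pics/{n}0.npz",**c); print(n,c["K"].tolist(),np.round(c["world_to_cam"],3).tolist())
print(manip.current_tcp_rot(),manip.current_time())
E
```

```text
pics
top [[503.0222648445627, 0.0, 274.62077458592603], [0.0, 503.0222648445627, 209.28398295052105], [0.0, 0.0, 1.0]] [[0.026, -1.0, 0.003, -0.027], [-0.997, -0.026, -0.068, 0.492], [0.068, -0.002, -0.998, 1.361], [0.0, 0.0, 0.0, 1.0]]
scene [[385.0634703733381, 0.0, 273.9087213269266], [0.0, 385.0634703733381, 206.14737579604412], [0.0, 0.0, 1.0]] [[-0.643, -0.765, 0.018, 0.314], [-0.373, 0.293, -0.88, 0.261], [0.669, -0.573, -0.474, 0.613], [0.0, 0.0, 0.0, 1.0]]
[-3.10400929e+00 -4.75179697e-01 -2.12227319e-05] 0.1
```

View pics/top0.png

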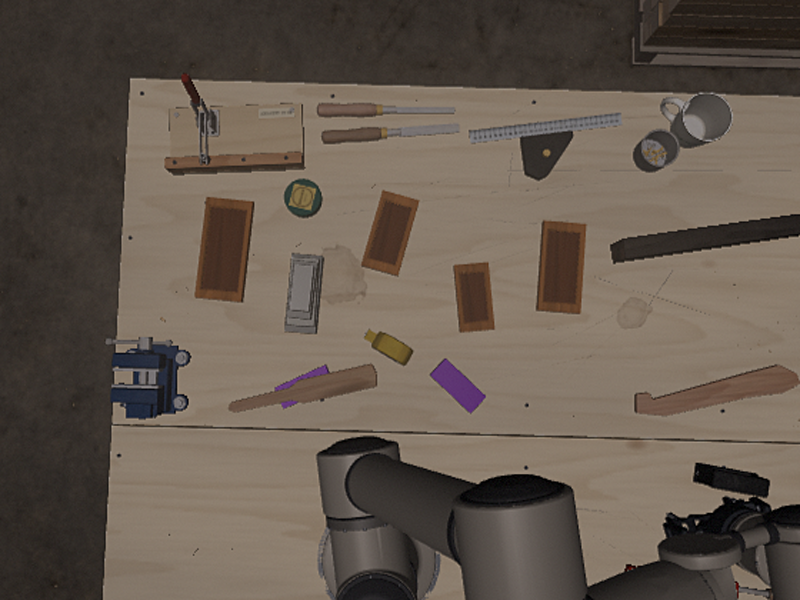

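View pics/scene0.png

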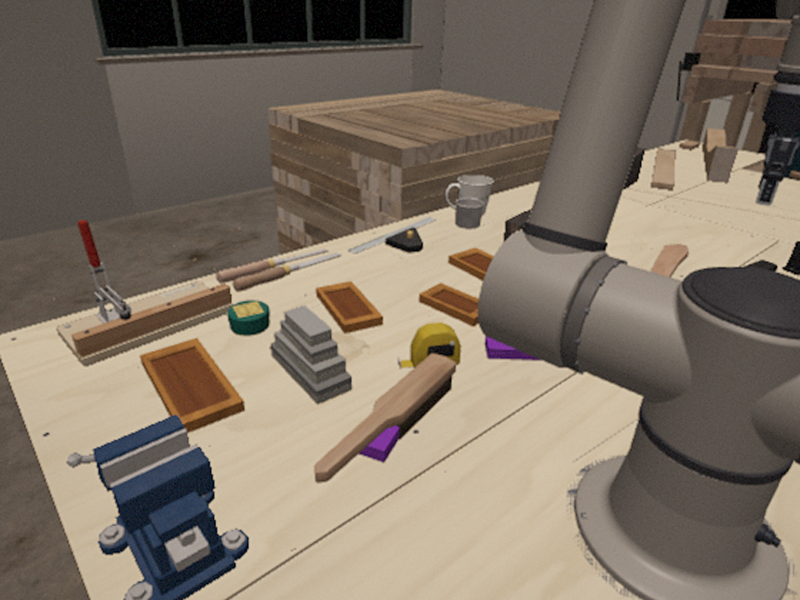

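The top view (800x600) shows the stack at about (303,293). The bases sit at (224,250), (561,267), (390,233) and (474,297), with the tin at (303,198) and the tape at (390,347). The purple look-alikes are at (457,385) and under the wooden handle. Next I'll work out rough positions and take wrist views.

```bash
cat > h.py <<'E'
from cell import manip
import cv2,numpy as np
from scipy.spatial.transform import Rotation as R
def down(yaw):  # tool z down, tool y (closing line) at world angle yaw+90deg, x along yaw
    c,s=np.cos(yaw),np.sin(yaw)
    return R.from_matrix(np.array([[c,s,0],[s,-c,0],[0,0,-1]])).as_rotvec()
def ray(K,T,uv):
    d=T[:3,:3].T@np.linalg.solve(K,[uv[0],uv[1],1]); o=-T[:3,:3].T@T[:3,3]; return o,d
def atz(K,T,uv,z):
    o,d=ray(K,T,uv); return o+d*(z-o[2])/d[2]
def wrist(name):
    p=manip.current_tool_pos(); r=manip.current_tcp_rot(); c=manip.camera("wrist")
    W=np.eye(4); W[:3,:3]=R.from_rotvec(r).as_matrix(); W[:3,3]=p
    T=np.linalg.inv(W@c["tool_from_camera"])
    np.savez(f"pics/{name}.npz",K=c["K"],T=T,image=c["image"]); cv2.imwrite(f"pics/{name}.png",cv2.resize(c["image"][:,:,::-1],(800,600),interpolation=cv2.INTER_CUBIC))
    return c
E
python3 - <<'E'
from h import *
c=np.load("pics/top0.npz")
P={'baseL':([(207,198),(254,202),(242,302),(195,297)],.018),'baseA':([(382,191),(419,201),(397,275),(361,265)],.018),'baseB':([(453,265),(487,263),(495,329),(460,332)],.018),'baseC':([(542,221),(587,224),(581,314),(537,310)],.018),
'stacktop':([(294,262),(313,262),(311,318),(292,318)],.09),'stackbot':([(290,253),(323,255),(317,333),(285,332)],.02),'tin':([(303,198)],.034),'tape':([(375,335),(413,350)],.06)}
for k,(p,z) in P.items():
    q=np.array([atz(c["K"],c["world_to_cam"],np.array(u)/(800/560),z)[:2] for u in p]); print(k,np.round(q.mean(0),3), np.round([np.linalg.norm(q[i]-q[i-1]) for i in range(len(q))],3), np.round(q.tolist(),3).tolist() )
c=wrist("w0"); print(c["K"],np.round(c["tool_from_camera"],3))
E
```

```text
baseL [0.579 0.311] [0.193 0.091 0.195 0.091] [[0.679, 0.349], [0.673, 0.258], [0.479, 0.273], [0.486, 0.363]]
baseA [ 0.62  -0.006] [0.15  0.074 0.15  0.072] [[0.701, 0.011], [0.684, -0.061], [0.539, -0.022], [0.556, 0.048]]
baseB [ 0.5  -0.17] [0.129 0.066 0.128 0.067] [[0.561, -0.129], [0.567, -0.195], [0.44, -0.212], [0.433, -0.145]]
baseC [ 0.563 -0.338] [0.173 0.087 0.175 0.085] [[0.651, -0.299], [0.648, -0.386], [0.473, -0.376], [0.479, -0.292]]
stacktop [0.5   0.149] [0.102 0.035 0.102 0.034] [[0.55, 0.167], [0.551, 0.132], [0.449, 0.132], [0.448, 0.167]]
stackbot [0.499 0.155] [0.152 0.064 0.15  0.061] [[0.576, 0.184], [0.573, 0.121], [0.424, 0.128], [0.424, 0.189]]
tin [0.68  0.161] [0.] [[0.68, 0.161]]
tape [ 0.409 -0.019] [0.076 0.076] [[0.422, 0.016], [0.396, -0.055]]
[[333.39224981   0.         279.51592737]
 [  0.         333.39224981 213.46438326]
 [  0.           0.           1.        ]] [[ 0.    -0.958 -0.288  0.073]
 [ 1.     0.     0.    -0.   ]
 [-0.    -0.288  0.958 -0.118]
 [ 0.     0.     0.     1.   ]]
```

Run:
```python
from h import *
for i,(x,y) in enumerate([(.42,-.32),(.42,-.14),(.42,.08),(.42,.26)]):
    manip.move_pose([x,y,.28],down(0)); manip.hold(.3); wrist(f"v{i}"); print(np.round(manip.current_tool_pos(),3),manip.current_joint_pos().round(2) if hasattr(manip.current_joint_pos(),'round') else manip.current_joint_pos(),manip.current_time())
print(manip.current_grip_width())
ims=[np.load(f"pics/v{i}.npz")["image"][:,:,::-1] for i in range(4)]
m=np.vstack([np.hstack(ims[:2]),np.hstack(ims[2:])]); cv2.imwrite("pics/mos.png",cv2.resize(m,(800,600),interpolation=cv2.INTER_AREA))
```

```text
[ 0.42 -0.32  0.28] [-0.8   0.33  1.48 -0.    1.34  0.77] 1.7167
[ 0.42  -0.141  0.28 ] [-0.5   0.17  1.69 -0.    1.28  1.08] 2.8167
[0.42  0.079 0.28 ] [ 0.01  0.14  1.73 -0.    1.27  1.58] 4.05
[0.42  0.259 0.28 ] [ 0.4   0.27  1.57 -0.    1.31  1.97] 5.15
0.9977917960474243
```

View pics/mos.png

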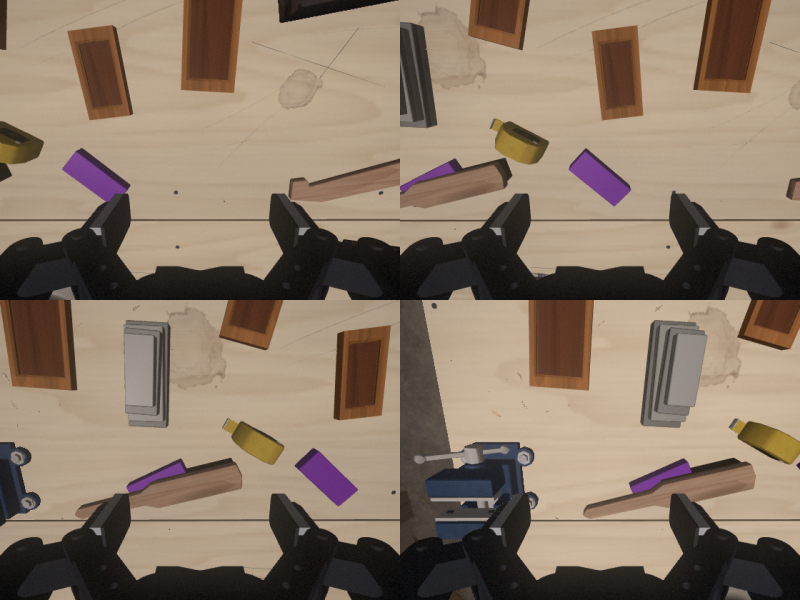

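The mosaic shows all four bases, the stack and the tape, but the far base ends are cut off. I'll take dedicated view pairs and enlarge the crops.

```bash
cat >> h.py <<'E'
def project(c,P):
    q=c["K"]@(c["T"][:3,:3]@np.asarray(P)+c["T"][:3,3]); return q[:2]/q[2]
E
python3 - <<'E'
from h import *
import json
O={'L':(.579,.311),'S':(.5,.155),'A':(.62,-.006),'B':(.5,-.17),'C':(.563,-.338)}
W,H=200,150; off={}
for k,(x,y) in O.items():
    for j,d in enumerate((-.06,.06)):
        if k=='L' : d-=.04
        manip.move_pose([x-.06,y+d,.28],down(0)); manip.hold(.3); wrist(f"{k}{j}")
        c=np.load(f"pics/{k}{j}.npz"); u,v=project(c,[x,y,.02 if k!='S' else .05]); off[f"{k}{j}"]=(int(u)-75,max(0,int(v)-100))
def crop(n):
    x,y=off[n]; im=np.load(f"pics/{n}.npz")["image"][y:y+200,max(x,0):x+150,::-1]
    im=cv2.copyMakeBorder(im,0,200-im.shape[0],0,150-im.shape[1],cv2.BORDER_CONSTANT)
    im=cv2.resize(cv2.rotate(im,cv2.ROTATE_90_CLOCKWISE),(400,300),interpolation=cv2.INTER_CUBIC)
    return cv2.convertScaleAbs(im,alpha=1.3)
for f,l in (("m1",["L0","L1","C0","C1"]),("m2",["A0","A1","B0","B1"])):
    I=[crop(n) for n in l]; cv2.imwrite(f"pics/{f}.png",np.vstack([np.hstack(I[:2]),np.hstack(I[2:])]))
cv2.imwrite("pics/m3.png",cv2.resize(np.hstack([crop("S0"),crop("S1")]),(800,300)))
json.dump(off,open("off.json","w")); print(off,manip.current_time())
E
```

```text
{'L0': (114, 24), 'L1': (221, 25), 'S0': (145, 26), 'S1': (263, 26), 'A0': (150, 25), 'A1': (258, 25), 'B0': (150, 25), 'B1': (258, 25), 'C0': (150, 25), 'C1': (258, 25)} 16.375
```

View pics/m1.png

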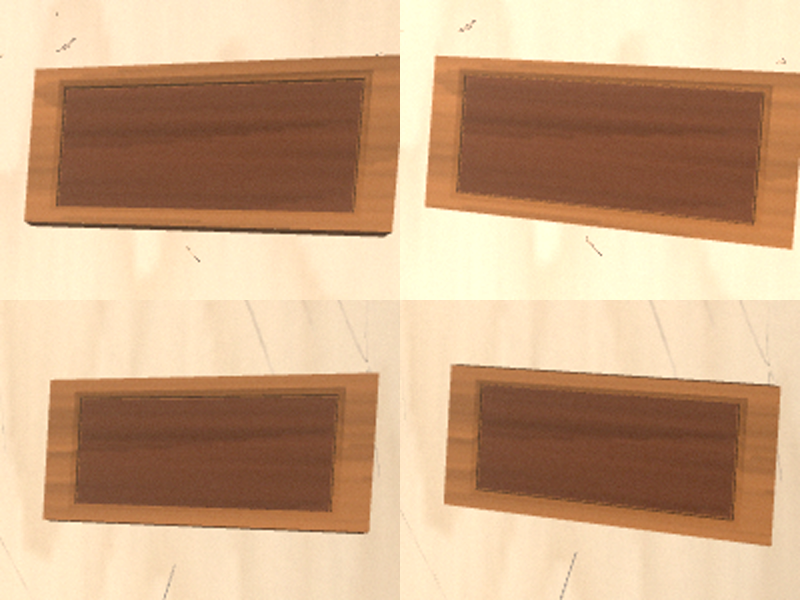

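View pics/m2.png

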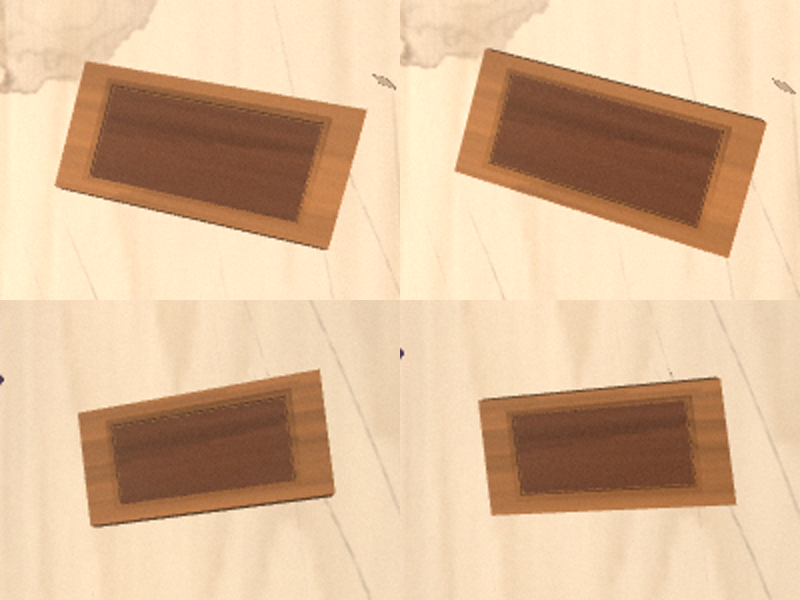

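View pics/m3.png

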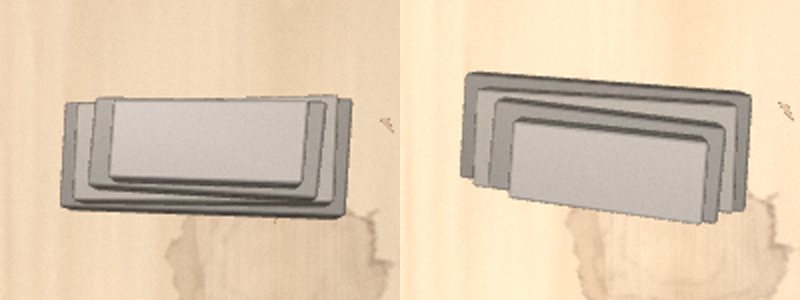

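Corner pixels are readable in every tile: the outer rims of all four bases, the two L far corners partly cut off, and the smallest stone's top in both views. Next I'll fit the poses with z free.

```bash
cat > fit.py <<'E'
from h import *
import json
from scipy.optimize import least_squares
off=json.load(open("off.json"))
def full(n,X,Y,s=2.):
    X=(X+.5)/s-.5; Y=(Y+.5)/s-.5; return np.array([max(off[n][0],0)+Y, off[n][1]+199-X])
# corner order TL,TR,BR,BL in tile: signs (x along world +x ~ right, y ~ +left = tile up)
SG=[(-1,1),(1,1),(1,-1),(-1,-1)]
def fit(l,w,views,x0,s=2.):
    cs={n:np.load(f"pics/{n}.npz") for n in views}; cs={n:{k:c[k] for k in("K","T")} for n,c in cs.items()}
    def res(p):
        r=[]
        for n,pts in views.items():
            for sg,pt in zip(SG,pts):
                if pt is None: continue
                a,b=sg[0]*l/2,sg[1]*w/2; c,s_=np.cos(p[3]),np.sin(p[3])
                r+=list(project(cs[n],[p[0]+c*a-s_*b,p[1]+s_*a+c*b,p[2]])-full(n,*pt,s))
        return np.array(r)
    f=least_squares(res,x0,x_scale=[.01,.01,.01,.1]); return f.x,np.abs(f.fun).max()
E
python3 - <<'E'
from fit import *
D={'L':(.196,.09,{'L0':[(35,69),None,(391,233),(25,221)],'L1':[(36,56),None,(392,249),(25,207)]},[.579,.311,.018,0]),
'C':(.174,.082,{'C0':[(51,80),(379,74),(369,231),(43,219)],'C1':[(51,66),(379,88),(371,245),(44,203)]},[.56,-.33,.018,0]),
'A':(.152,.074,{'A0':[(86,62),(367,108),(328,247),(56,186)],'A1':[(86,50),(365,121),(328,257),(56,170)]},[.62,-.01,.018,-.2]),
'B':(.13,.066,{'B0':[(79,113),(320,71),(333,194),(92,225)],'B1':[(80,103),(320,79),(336,204),(91,215)]},[.5,-.17,.018,0.1]),
's4':(.084,.036,{'S0':[(113,100),(305,100),(300,182),(111,179)],'S1':[(115,120),(307,139),(303,222),(110,196)]},[.5,.155,.09,0]),
's3':(.106,.044,{'S0':[(96,97),None,(316,196),(90,187)],'S1':[(97,99),(325,126),(317,222),None]},[.5,.155,.07,0]),
's2':(.128,.052,{'S0':[None,None,(332,204),(76,201)],'S1':[(77,90),(336,103),(333,211),(74,186)]},[.5,.155,.05,0])}
out={}
for k,a in D.items():
    p,e=fit(*a); out[k]=p.tolist(); print(k,p.round(4),"err",e.round(2))
json.dump(out,open("poses.json","w"))
E
```

```text
L [ 0.5808  0.3148  0.0169 -0.0749] err 0.28
C [ 0.5641 -0.3371  0.0166 -0.0552] err 0.71
A [ 0.6216 -0.0042  0.0157 -0.2452] err 0.61
B [ 0.5014 -0.1696  0.0157  0.1135] err 0.97
s4 [ 0.5044  0.1537  0.087  -0.0611] err 1.32
s3 [ 0.5027  0.1551  0.0679 -0.0859] err 0.9
s2 [ 0.5003  0.1561  0.0443 -0.0317] err 0.74
```

```bash
cat >> h.py <<'E'
import json
STONE={4:(.036,.072,'B',.024),3:(.044,.050,'A',.0229),2:(.052,.026,'C',.0216),1:(.060,0.,'L',.0199)}
TIP=.0095
def transfer(i):
    P=json.load(open("poses.json")); w,zu,b,ahead=STONE[i]; s=P[f"s{i}"]; q=P[b]
    def say(t): print(t,np.round(manip.current_tool_pos(),4),"w",round(manip.current_grip_width()*85,1),"F",round(float(np.linalg.norm(manip.current_finger_force())),1),"ft",np.round(manip.current_ft_force(),1),"t",round(manip.current_time(),1))
    zg=zu+TIP+ahead
    manip.grip(1.0)
    manip.move_pose([s[0],s[1],zg+.08],down(s[3]))
    hit=manip.move_l([s[0],s[1],zg],.08,stop_force=8); say(f"at grasp hit={hit}")
    if hit: return
    zg=manip.current_tool_pos()[2]
    manip.grip(0.0,60); say("gripped")
    manip.move_l([s[0],s[1],zg+.06],.06); say("lifted")
    manip.move_l([s[0],s[1],.22],.2)
    manip.move_pose([q[0],q[1],.2],down(q[3]))
    zp=.011+zg-zu
    manip.move_l([q[0],q[1],zp+.012],.1)
    hit=manip.move_l([q[0],q[1],zp-.003],.015,stop_force=5); say(f"down hit={hit} dz={(manip.current_tool_pos()[2]-zp)*1e3:.1f}mm")
    return zp
def release():
    p=manip.current_tool_pos()
    manip.grip(1.0); manip.move_l([p[0],p[1],p[2]+.1],.1)
E
python3 - <<'E'
from h import *
zp=transfer(4)
E
```

```text
at grasp hit=False [0.5047 0.1537 0.106 ] w 84.9 F 0.0 ft [-0.3  0.7  0. ] t 19.4
gripped [0.5047 0.1537 0.1061] w 33.9 F 61.0 ft [-0.8 -0.3  5.4] t 19.9
lifted [0.5041 0.1536 0.1656] w 34.0 F 60.3 ft [ 0.8  0.  -2.2] t 21.1
down hit=True dz=0.1mm [ 0.5013 -0.1696  0.0451] w 34.3 F 61.0 ft [-0.6  0.1  4.7] t 25.0
```

Contact came within 0.1 mm of the expected height, so I'll release and look at the base and the remaining stack.

```bash
cat >> h.py <<'E'
def look(stack,base,tag,z):
    off=json.load(open("off.json")); P=json.load(open("poses.json")); tiles=[]
    def shot(n,x,y,d,z):
        manip.move_pose([x-.06,y+d,.28],down(0)); manip.hold(.3); wrist(n)
        c=np.load(f"pics/{n}.npz"); u,v=project(c,[x,y,z]); o=off[n]=(max(0,int(u)-75),max(0,int(v)-100))
        im=c["image"][o[1]:o[1]+200,o[0]:o[0]+150,::-1]
        tiles.append(cv2.convertScaleAbs(cv2.resize(cv2.rotate(im,cv2.ROTATE_90_CLOCKWISE),(400,300),interpolation=cv2.INTER_CUBIC),alpha=1.3))
    shot(f"{tag}b0",P[base][0],P[base][1],-.06-.04*(base=='L'),.02); shot(f"{tag}b1",P[base][0],P[base][1],.06-.04*(base=='L'),.02)
    if stack:
        for j,d in enumerate((-.06,.06)): shot(f"{tag}s{j}",.502,.155,d,z)
    json.dump(off,open("off.json","w"))
    I=[np.hstack(tiles[i:i+2]) for i in range(0,len(tiles),2)]; cv2.imwrite(f"pics/{tag}.png",np.vstack(I)); print(manip.current_time())
E
python3 - <<'E'
from h import *
release(); look(True,'B','n4',.06)
E
```

```text
30.775
```

View pics/n4.png

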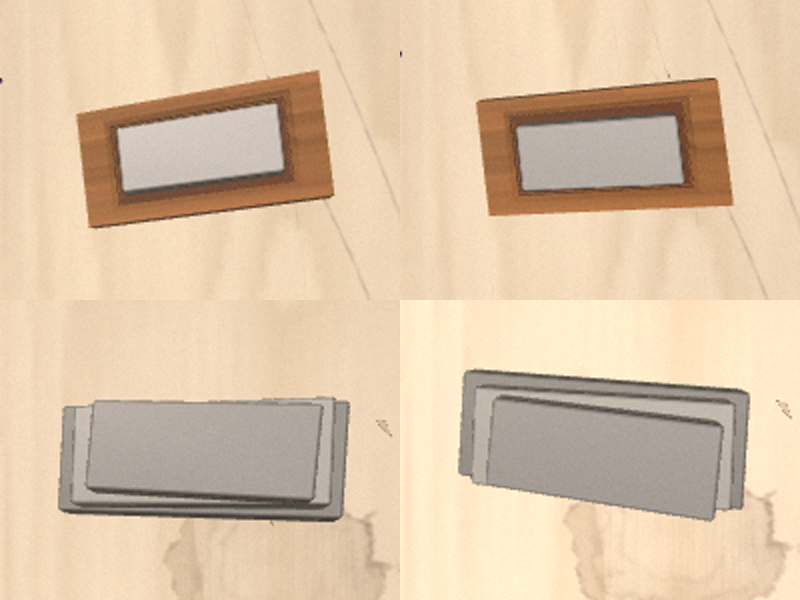

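The smallest stone lies level inside base B's recess with a margin on every side. The third stone is now fully visible at (92,401)–(323,405)–(314,499)–(86,489) in the left tile. I'll fit it and carry it over.

Run:
```python
from fit import *
p,e=fit(.084,.036,{'n4b0':[(117,127),(279,103),(285,171),(122,192)],'n4b1':[(116,127),(277,115),(285,186),(122,191)]},[.5,-.17,.03,.1]); print("s4 in B",p.round(4),e)
p,e=fit(.106,.044,{'n4s0':[(92,101),(323,105),(314,199),(86,189)],'n4s1':[(94,97),(323,126),(313,221),(85,185)]},[.5,.155,.07,0]); print("s3",p.round(4),e)
P=json.load(open("poses.json")); P['s3']=p.tolist(); json.dump(P,open("poses.json","w"))
transfer(3)
```

```text
s4 in B [ 0.5015 -0.1695  0.0301  0.097 ] 0.5756736165067764
s3 [ 0.5024  0.1546  0.0693 -0.0909] 0.9861971490589099
at grasp hit=False [0.5028 0.1547 0.0829] w 84.9 F 0.0 ft [-0.8  0.5  0.5] t 32.8
gripped [0.5027 0.1547 0.083 ] w 42.3 F 62.0 ft [-0.6  0.1  5.9] t 33.2
lifted [0.5021 0.1546 0.1425] w 42.4 F 61.2 ft [-0.5 -0.9 -1.8] t 34.4
down hit=True dz=0.1mm [ 0.6215 -0.0042  0.044 ] w 42.1 F 61.9 ft [-0.1  0.4  4.2] t 38.1
```

Run:
```python
from h import *
release(); look(True,'A','n3',.05)
```

```text
43.5083
```

View pics/n3.png

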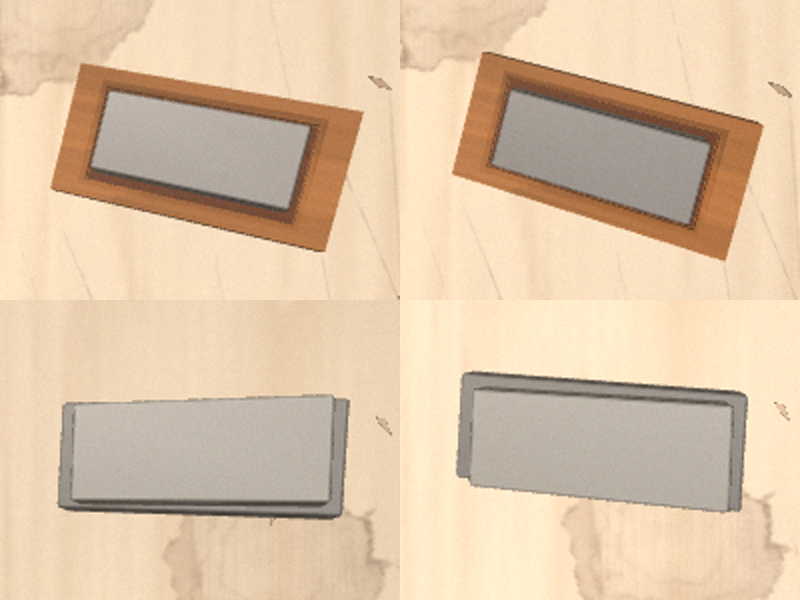

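The third stone is bedded in base A. The second stone's top shows at (75,404)–(334,395)–(329,500)–(72,498).

Run:
```python
from fit import *
p,e=fit(.106,.044,{'n3b0':[(108,90),(312,126),(289,209),(91,169)],'n3b1':[(112,87),(312,143),(290,225),(91,163)]},[.62,-.0,.03,-.2]); print("s3 in A",p.round(4),e)
p,e=fit(.128,.052,{'n3s0':[(75,104),(334,95),(329,200),(72,198)],'n3s1':[(74,89),(332,105),(328,211),(70,185)]},[.5,.155,.05,0]); print("s2",p.round(4),e)
P=json.load(open("poses.json")); P['s2']=p.tolist(); json.dump(P,open("poses.json","w"))
transfer(2)
```

```text
s3 in A [ 0.6215 -0.0039  0.0298 -0.2462] 0.8382240178184759
s2 [ 0.5004  0.1567  0.0462 -0.0381] 1.2019536591634505
at grasp hit=False [0.5007 0.1568 0.0576] w 85.3 F 0.0 ft [-0.2  0.9  0.7] t 45.6
gripped [0.5007 0.1568 0.0578] w 50.1 F 63.7 ft [-1.1  0.5  5. ] t 46.0
lifted [0.5001 0.1567 0.1172] w 50.4 F 62.7 ft [ 0.4 -0.5 -2.5] t 47.1
down hit=True dz=0.3mm [ 0.564  -0.3371  0.0428] w 50.3 F 63.7 ft [-0.1  1.   5.2] t 52.0
```

Run:
```python
from h import *
release(); look(True,'C','n2',.025)
```

```text
58.1833
```

View pics/n2.png

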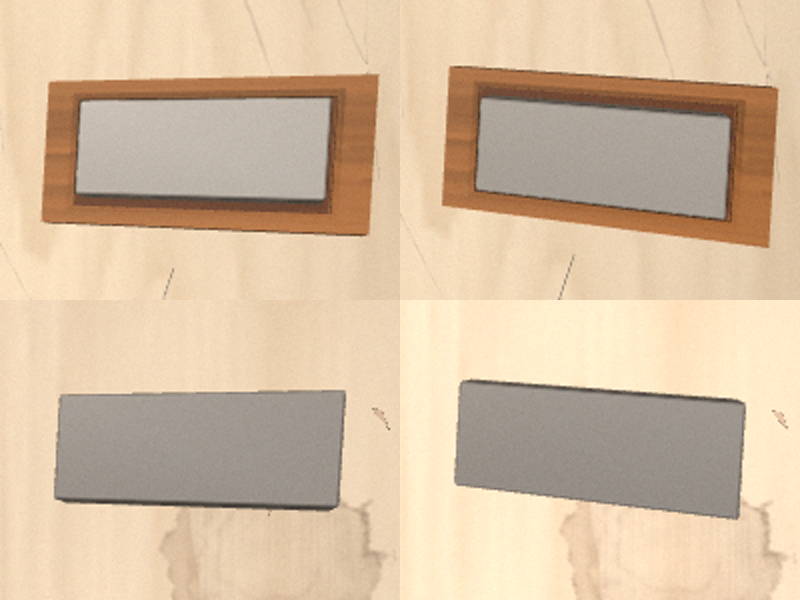

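The second stone is bedded in base C. The largest now stands alone, with its top at (61,394)–(345,391)–(337,507)–(56,499).

Run:
```python
from fit import *
p,e=fit(.128,.052,{'n2b0':[(79,100),(333,97),(325,200),(75,194)],'n2b1':[(80,98),(331,117),(326,219),(74,190)]},[.56,-.33,.03,0]); print("s2 in C",p.round(4),e)
p,e=fit(.150,.060,{'n2s0':[(61,94),(345,91),(337,207),(56,199)],'n2s1':[(60,82),(345,103),(338,218),(55,185)]},[.5,.155,.026,0]); print("s1",p.round(4),e)
P=json.load(open("poses.json")); P['s1']=p.tolist(); json.dump(P,open("poses.json","w"))
transfer(1)
```

```text
s2 in C [ 0.5637 -0.3369  0.0337 -0.0532] 0.6428289618035947
s1 [ 0.4989  0.1574  0.0225 -0.0572] 0.7484308759199791
at grasp hit=False [0.4993 0.1575 0.0299] w 85.0 F 0.0 ft [ 0.2 -1.   0.3] t 60.3
gripped [0.4993 0.1574 0.0302] w 57.9 F 65.5 ft [-1.  -1.1  5.2] t 60.7
lifted [0.4986 0.1573 0.0895] w 58.5 F 65.2 ft [ 1.  -0.6 -5.2] t 61.9
down hit=True dz=0.3mm [0.5807 0.3148 0.0412] w 58.6 F 66.5 ft [-0.4 -0.9  5.8] t 65.8
```

Run:
```python
from h import *
release(); look(False,'L','n1',.02)
manip.move_pose([.157,-.501,.256],down(-1.2)) if manip.solve_ik([.157,-.501,.256],down(-1.2)) is not None else None
manip.hold(.5)
c=manip.camera("top")["image"][100:300,100:420,::-1]
b=cv2.resize(c,(480,300),interpolation=cv2.INTER_CUBIC)
t=cv2.imread("pics/n1.png"); m=np.zeros((600,800,3),np.uint8); m[:300]=t; m[300:,:480]=b; cv2.imwrite("pics/n1m.png",m); print(manip.current_time())
```

```text
69.325
73.0667
```

View pics/n1m.png

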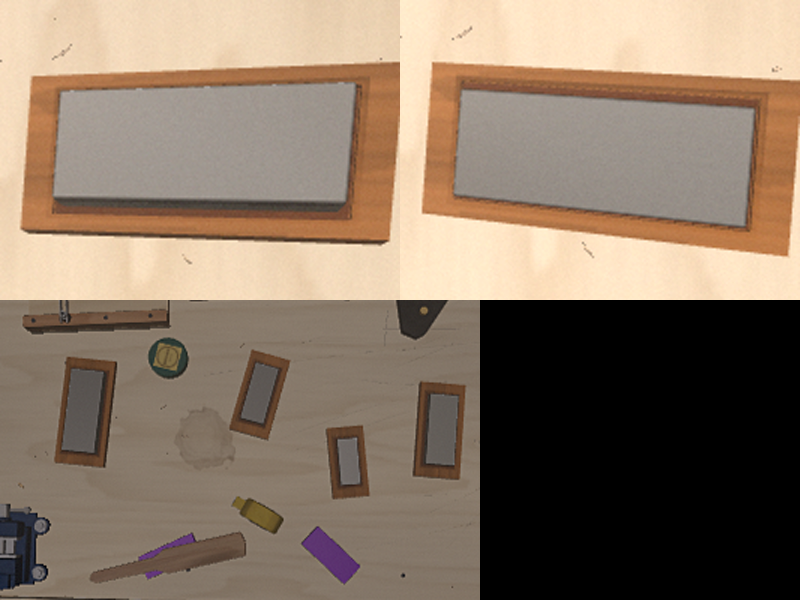

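All four stones lie in their recesses. The largest's top is at (60,92)–(357,83)–(347,203)–(53,198), inside the rim. The tin and tape are where they were, so I'm handing the job in.

Run:
```python
from fit import *
p,e=fit(.150,.060,{'n1b0':[(60,92),(357,83),(347,203),(53,198)],'n1b1':[(60,89),(355,108),(347,227),(55,194)]},[.58,.31,.037,0]); print("s1 in L",p.round(4),e)
P=json.load(open("poses.json"))['L']
if np.hypot(p[0]-P[0],p[1]-P[1])<.006: print(manip.job_done())
```

```text
s1 in L [ 0.5805  0.3148  0.0336 -0.0741] 0.7202611548259483
the job is handed in; nothing more can be done
None
```

The job is handed in (verdict not shown) at about 73 s of the 120 s: all four stones sit in their own bases, each measured within 1 mm of the recess centre, with the wax tin and tape measure where they stood.

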